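Cover the casserole with its hot lid, using the lid lifter

ROBOT

A 6-joint arm with a two-finger parallel gripper is mounted at the origin on a cart in front of the work surface, level with it; the furniture and walls round the work are solid. World frame = base frame: x ahead of the robot, y to its left, z up, the work surface at z = 0. Lengths are in mm, angles in rad, forces in N, time in s.
With the tool pointing down it reaches from about 300 to 775 mm from the base axis. Payload 14.6 kg.
Tool frame: the origin (TCP) lies midway between the tips of the shut fingers; the grasp point (between the pads) lies grasp_offset behind it (grasp_offset is the distance from the TCP to the grasp point, in mm); z points along the fingers, y is the line along which they close (so a half turn about z gives the same grasp; the last joint's range is limited). The gripper opens to 94 mm and grips with 3 to 60 N. Pads are 16 mm wide; open, the fingers measure 119 mm over their backs; the gripper's body (75 mm by 177 mm) begins 78 mm behind the grasp point.
Start: joints at [-1.326, 0.3, 1.521, -0, 1.321, -0.067], TCP at [168.718, -523.473, 205.446] pointing down, gripper open.
Joint ranges: [-3.03, 3.03], [-0.79, 2.21], [0.23, 2.52], [-1.04, 4.18], [0, 3.07], [-2.55, 2.55]. Speed limits (rad/s): [2.22, 2.22, 2.57, 3.14, 3.14, 3.14].

INTERFACE

Orientations are given as [roll, pitch, yaw] about the fixed x, y, z axes, in that order (R = Rz(yaw) Ry(pitch) Rx(roll)).
In Python, from cell import * gives the robot as it stands. The module is installed in compiled form; this text tells all that it offers.
- The arm moves only by the shell command python3 -m jog 'ROWS' [FORCE]. ROWS is JSON, a list of rows, each a list of 3 entries, a list of its own where there are three numbers: the finger opening in mm, from 0 to 94, then the shift along the tool's x, y, z in units of 50 mm (1.0 is 50 mm), then the turn about the tool's z in units of 180 degrees (1.0 is 180 degrees). In form: [[fingers, [dx, dy, dz], twist], ...]. A call has 1 to 20 rows; each row shifts and turns the commanded pose from where the row before left it, along the tool's axes as they then stand; what a row does not reach is not made up. A row lasts 1/10 s, in which the tool goes at most 50 mm and 8.59 degrees, less where a joint would pass 70% of its speed; a pose out of reach is approached as far as the arm can. A call with a number of a shift or a turn outside -1 to 1 is refused whole. A call with a gripper value outside its range is refused whole. The fingers move at their own pace and stop on an object; FORCE is the grip in N (left out, the last holds). Time passes only in rows, so rows that do not move let the fingers close. It gives the time, the measured TCP pose, the force, the opening and the grip force at its end, in the units of the state.
- read_state(): the state, without advancing time (a new reading comes with each control period).
- camera(name): name is "side" or "top"; returns the picture (384x512x3 uint8, red, green, blue); there is no depth.
- calibration(name): a dict with "mtx" (3x3 intrinsics, pixels), "distortion" ([k1, k2, p1, p2, k3] as OpenCV has them; the pictures are not rectified), "cam_to_world" (4x4, takes a point from camera to world coordinates). Camera axes: x right, y down, z forward; pixel columns grow to the right and rows downward; lengths in mm; the calibration is good to about 2 mm. A picture is of the moment at which its call begins. calibration takes no time and is no camera call.
- sign_off(): hands the job in; it is judged then, once.
Trained networks look in the newest picture that a camera, given by its name, has taken for a name from the list of things; names that differ only in an ending like _2 or _b are one class to them, and where a whole thing is asked for, a point or a joint stands for the part that bears it (a point fixed in the world has none). Each returns a list of dicts, best first, with "conf" (0 to 1); they miss things now and then, are a little off and sometimes report something else, mostly with a low value. They report only what shows in the picture. A call takes as long as a camera call. They do not tell look-alikes from the thing itself.
- regions_of(camera, query): "pixels" (384x512 bool, what is visible of it) and "rect" ([centre column, centre row, width, height] in pixels, round what is visible of it).
The state is a dict: "clock": time; "joints": joint angles; "qd": joint speeds; "effort": joint torques, N m; "eef_pos": TCP position; "eef_rot": TCP orientation; "wrist_force": force on the tool from outside, world axes, zero at the start; "moment": the same for the moment, N m; "finger_gap": finger opening in mm; "finger_force": force on a finger pad.
Only numpy, scipy, OpenCV 4.12 (cv2) and the standard library are available. Lean on these libraries where they do the work, as an engineer would, in place of code of your own. Each camera call takes 0.05 s, during which the arm holds its last target. There are 200 camera calls.

TASK

Cover the open casserole with the one of the two hot parked lids that fits it: lift that lid by its loop with the lid lifter from the crock, carry it level past the bottles, and set it down gently so that it sits flush on the pot. Then hang the lifter back across the mouth of its crock, upright and centred. The pot and both lids are hot, so only the lifter may touch them; leave the other lid where it is and knock nothing over.

Things in the scene. Friction and masses are not known exactly. Their poses are not given: they have to be found in the camera images.
- lid_large: The lid that fits: dark teal enamel, 184 mm across, 0.4 to 0.85 kg, loose on a cork mat (12 mm high); the two lids may swap mats. Below the rim a tapered lip, 10 mm deep (156 mm across at the rim, 140 mm at its lower edge), drops into the pot's mouth. Origin: centre of the rim's underside, z up; at the middle the lid's top is 18 mm above it. The loop stands along its x axis.
- lid_large_loop (a point): Middle of the straight top bar of the large lid's steel loop, on the bar's axis, 62 mm above the lid's origin. The bar is 10 mm thick and runs along the lid's x axis. The opening below it is 62 mm wide and 39 mm high; a hook passes through along the lid's y axis, from either side. The lid's weight lies straight below.
- lid_small: The other lid, same make, colour and loop but only 144 mm across (too small for this pot), loose on the other cork mat, to be left alone. Origin: centre of the rim's underside, 62 mm under its loop's top bar; z up.
- lifter: Lid lifter, 0.16 kg, loose, hanging in the crock. Its wooden cross grip (24 mm thick along x, 120 mm long along y, 32 mm high) lies across the mouth. From its middle a steel shank runs down, stepping 24 mm back to -x, into a double hook that opens to +x; the hook reaches from x = -29 to +26 mm, y = -17 to +17 mm, and 113 mm below the origin. Origin: centre of the grip, z up.
- lifter_saddle (a point): Bottom of the hook's shallow cradle, on its upper surface, midway between its two prongs (8 mm wire, 26 mm apart along y), straight under the grip and 105 mm below its centre. A loop's 10 mm bar that rests here, along the lifter's y axis, has its axis 100 mm below the grip's centre. A hooked lid hangs free here and swings: start and stop softly.
- lifter_tip (a point): Midway between the two upturned prong tips: 24 mm ahead (+x) of the grip's centre and 91 mm below it. The tips' tops, 90 mm below the grip's centre, stand 15 mm above the cradle: lower the hook at least that much to free it from a loop.
- casserole: Open dark teal casserole on a wooden pot stand, fixed: 180 mm across, mouth 170 mm, rim 92 mm above the worktop, potatoes well below the rim. Two loop ears at its +y and -y reach 118 mm from its axis and are 82 mm high. Origin: its axis at worktop height. With the lid properly on, the lid's origin lies 92 mm above this.
- crock: White round stoneware crock with a blue band, fixed: 96 mm across, mouth 86 mm, 115 mm high. Origin: its axis at worktop height. The lifter hangs with its grip's underside on the rim, the grip's centre 131 mm above the worktop; any turn about the vertical will do.
- bottle: Dark sauce bottle, loose, 59 mm across, 203 mm high; too tall to carry the lid over. It, the oil bottle and the coffee jar may swap places. Origin under its centre.
- oil_bottle: Green glass oil bottle with a black cap, loose, 58 mm across, 200 mm high; too tall to carry the lid over. Origin under its centre. Behind the work, from x = 0.75 m on, stand a tall picture frame and low jars.
- coffee_jar: Glass coffee jar with a grey lid, loose, 80 mm across, 113 mm high. Origin under its centre.
Mind the look-alikes: they are no part of the job. What is shaped like the crock but green is not meant.

How it is judged (in metres and radians):
On the way, in this order (a step that is already met when the one before it is completed fails the run):
1. the large lid hangs level on the lifter, lifted clear (height (world z) of lid_large above 0.105 m and contact force between lifter and lid_large above 2 N and angle between lid_large's own z axis and vertical below 0.2 rad), for 0.2 s.
2. the large lid sits flush on the casserole and the lifter is out of its loop (horizontal distance between lid_large and casserole below 0.01 m and z of lid_large in the frame of casserole between 0.088 and 0.0955 m and angle between lid_large's own z axis and vertical below 0.04 rad and contact force between lifter and lid_large below 0.3 N and distance between lifter_saddle and lid_large above 0.1 m), for 0.2 s.
At the end, for the whole second after the job is handed in: The large lid rests on the casserole: axes within 10 mm, rim at most 3.5 mm above the pot's, tilt under 0.04 rad. The lifter hangs by its grip across the crock: within 22 mm of its centre, grip centre 122 to 139 mm above the worktop, tilt under 0.2 rad. Both are still (horizontal distance between lid_large and casserole below 0.01 m and z of lid_large in the frame of casserole between 0.088 and 0.0955 m and angle between lid_large's own z axis and vertical below 0.04 rad and horizontal distance between lifter and crock below 0.022 m and z of lifter in the frame of crock between 0.122 and 0.139 m and angle between lifter's own z axis and vertical below 0.2 rad and linear speed of lid_large below 0.02 m/s and linear speed of lifter below 0.03 m/s); the robot touches nothing.
It fails at once if the robot itself touches a hot lid or the hot casserole (contact force between any of the fingers, the arm and lid_large above 0.5 N or contact force between any of the fingers, the arm and lid_small above 0.5 N or contact force between any of the fingers, the arm and casserole above 0.5 N).
It fails at once if the large lid tips by more than 0.26 rad (15 degrees) (angle between lid_large's own z axis and vertical above 0.26 rad).
It fails at once if the lid is slammed onto the casserole (over 30 N) (contact force between lid_large and casserole above 30 N).
It fails at once if the small lid is moved by more than 20 mm (distance of lid_small from where it was at the start of the episode above 0.02 m).
It fails at once if a bottle or the coffee jar is pushed more than 40 mm or tipped more than 0.3 rad ((distance of bottle from where it was at the start of the episode above 0.04 m or angle between bottle's own z axis and vertical above 0.3 rad) or (distance of oil_bottle from where it was at the start of the episode above 0.04 m or angle between oil_bottle's own z axis and vertical above 0.3 rad) or (distance of coffee_jar from where it was at the start of the episode above 0.04 m or angle between coffee_jar's own z axis and vertical above 0.3 rad)).
It also fails if it takes over 69 s, if anything falls off the work surface, if the arm or the gripper's body presses on something with over 40 N, if the wrist force passes 120 N, or if a joint passes its speed limit or range.

## Working session

There is one attempt and no reset: what is moved stays moved. The work goes in short steps, Python scripts to look and compute and a shell command to move; the robot and the scene stay as the last step left them, time stands still between calls to the robot, and variables do not carry over. Pictures are saved under pics/ and viewed, at most 14 in all, crops included, and the job is handed in when it is done.

```bash
mkdir -p pics; python3 - <<'E'
from cell import *
import cv2, numpy as np
for n in ["side","top"]:
    im=camera(n); cv2.imwrite(f"pics/{n}0.png",im[:,:,::-1])
    c=calibration(n); print(n,np.round(c["mtx"],1).tolist(),c["distortion"],np.round(c["cam_to_world"],3).tolist())
    for q in ["lid_large","lid_small","lifter","casserole","crock","bottle","oil_bottle","coffee_jar"]:
        for r in regions_of(n,q)[:3]: print(q,round(r["conf"],2),np.round(r["rect"],1).tolist(),int(r["pixels"].sum()))
print(read_state())
E
```

```text
side [[461.9, 0.0, 257.6], [0.0, 461.9, 198.3], [0.0, 0.0, 1.0]] [0.01018715 0.         0.         0.         0.        ] [[-0.999, -0.013, 0.03, 477.395], [-0.032, 0.558, -0.83, 1077.162], [-0.006, -0.83, -0.558, 829.281], [0.0, 0.0, 0.0, 1.0]]
lid_large 0.67 [228.5, 228.9, 65.4, 41.6] 2083
lid_small 0.89 [263.7, 318.6, 69.4, 52.1] 2645
lifter 0.64 [284.3, 171.9, 25.2, 26.1] 337
casserole 0.9 [241.2, 155.1, 52.5, 44.2] 1911
crock 0.7 [330.6, 266.2, 40.7, 57.3] 2161
crock 0.68 [283.3, 190.9, 33.4, 40.2] 1021
bottle 0.77 [300.3, 224.4, 24.2, 69.9] 1267
oil_bottle 0.95 [184.4, 243.1, 28.3, 74.5] 1301
coffee_jar 0.76 [213.6, 185.1, 27.2, 47.1] 1006
top [[374.6, 0.0, 249.7], [0.0, 374.6, 193.5], [0.0, 0.0, 1.0]] [-0.03230097  0.          0.          0.          0.        ] [[0.008, -0.986, 0.167, 356.26], [-1.0, -0.012, -0.019, 3.331], [0.02, -0.167, -0.986, 1050.044], [0.0, 0.0, 0.0, 1.0]]
lid_large 0.97 [235.8, 169.1, 68.2, 65.1] 3323
lid_small 0.87 [112.1, 206.9, 52.0, 54.6] 2309
lifter 0.74 [293.4, 225.4, 42.8, 24.0] 623
lifter 0.35 [196.9, 240.1, 23.6, 21.5] 517
casserole 0.83 [381.
[... 363 characters left out ...]
51.1, 33.7, 39.9] 965
{'clock': 0.9, 'joints': array([-1.32559724e+00,  2.99921188e-01,  1.52100051e+00, -2.66035873e-05,
        1.32069313e+00, -6.66143525e-02]), 'qd': array([-0.00037447,  0.00131954, -0.00032775,  0.00148588,  0.00103131,
       -0.00106809]), 'effort': array([-3.08558570e-03, -5.31659818e+01, -3.52920914e+01,  7.08151655e-02,
        2.11961637e-02,  1.46030533e-05]), 'eef_pos': array([ 168.71268685, -523.4751094 ,  205.4337386 ]), 'eef_rot': array([-3.14156882e+00,  2.42427666e-05,  3.11820023e-01]), 'wrist_force': array([-0.36863136, -0.96200183,  0.7508159 ]), 'moment': array([0.03337082, 0.00933103, 0.05322838]), 'finger_force': 0.0, 'finger_gap': 94.04973692723271}
```

```bash
python3 - <<'E'
import cv2
t=cv2.imread("pics/top0.png"); cv2.imwrite("pics/top0b.png",cv2.resize(t[90:310,70:450],(800,463),interpolation=cv2.INTER_CUBIC))
t=cv2.imread("pics/side0.png"); cv2.imwrite("pics/side0b.png",cv2.resize(t[110:370,130:400],(623,600),interpolation=cv2.INTER_CUBIC))
E
```

```text
(no output)
```

View pics/top0b.png

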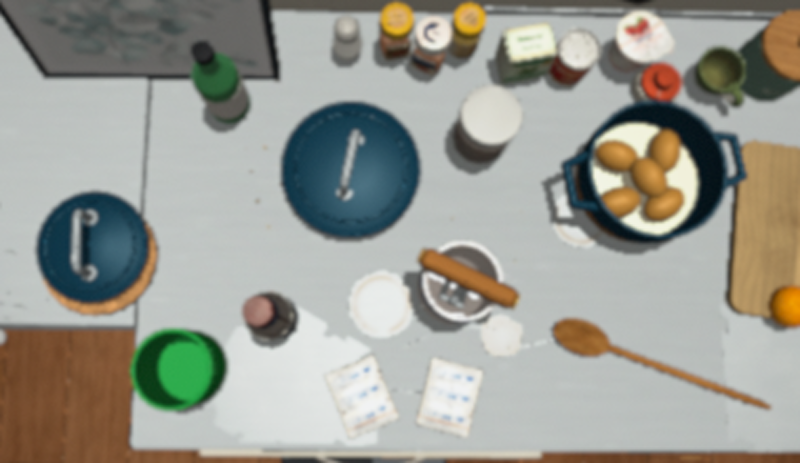

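View pics/side0b.png

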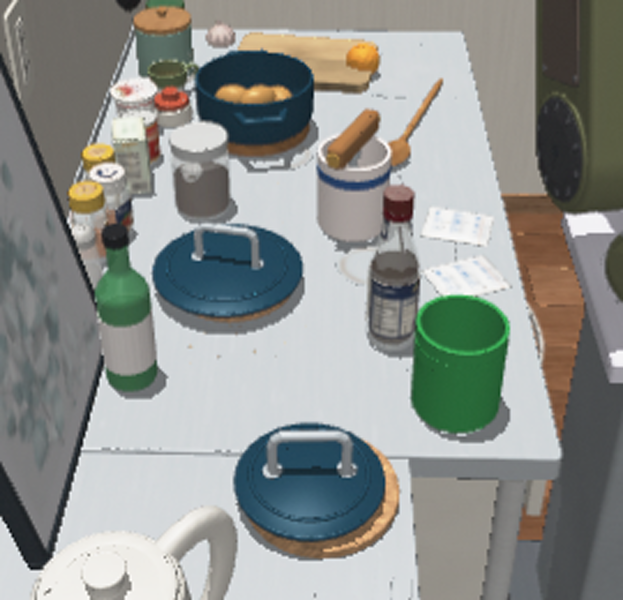

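The large lid is the disc at top-view (235,169), 68 px across, and the small one is at (112,207), 52 px. For the crock, the white one with a blue band at top (290,225) / side (283,180) holds the lifter and fits. The green look-alike at top (154,266) is empty and isn't meant. Next I'll fit the geometry.

```bash
cat > h.py <<'E'
from cell import *
import cv2, numpy as np
from scipy.optimize import least_squares
def ray(n,px):
    c=calibration(n); T=np.array(c["cam_to_world"]); 
    u=cv2.undistortPoints(np.array(px,float).reshape(-1,1,2),np.array(c["mtx"]),np.array(c["distortion"])).reshape(-1,2)
    return T[:3,3],np.c_[u,np.ones(len(u))]@T[:3,:3].T
def plane(n,px,z):
    o,d=ray(n,px); return (o+d*((z-o[2])/d[:,2:]))[:,:2]
def proj(n,P):
    c=calibration(n); W=np.linalg.inv(np.array(c["cam_to_world"]))
    return cv2.projectPoints(np.array(P,float).reshape(-1,3),cv2.Rodrigues(W[:3,:3])[0],W[:3,3],np.array(c["mtx"]),np.array(c["distortion"]))[0].reshape(-1,2)
def circ(P,R=None):
    f=lambda p: np.hypot(*(P-p[:2]).T)-(p[2] if R is None else R)
    x0=[*P.mean(0)]+([P.std()*1.4] if R is None else [])
    r=least_squares(f,x0,loss="soft_l1",f_scale=1.5); return np.round(r.x,1),round(float(np.median(abs(f(r.x)))),1)
def contour(m): return max(cv2.findContours(m.astype(np.uint8),0,cv2.CHAIN_APPROX_NONE)[0],key=len).reshape(-1,2).astype(float)
E
python3 - <<'E'
from h import *
import cell
print([k for k in dir(cell) if k[0]!='_'], getattr(cell,'grasp_offset',None))
for n in ["top","side"]:
    im=camera(n)
    for q,z,sz in [("lid_large",23,92),("lid_small",23,72),("casserole",92,90),("crock",115,48)]:
        for r in regions_of(n,q)[:2]:
            P=plane(n,contour(r["pixels"]),z); print(n,q,round(r["conf"],2),circ(P),circ(P,sz))
    for q in ["bottle","oil_bottle","coffee_jar"]:
        for r in regions_of(n,q)[:1]:
            x,y,w,h=r["rect"]; print(n,q,plane(n,[[x,y+h/2]],0).round(),plane(n,[[x,y]],100).round())
    for r in regions_of(n,"lifter")[:1]:
        ys,xs=np.nonzero(r["pixels"]); c=im[ys,xs].astype(int); k=(c[:,0]>c[:,2]*1.5)&(c[:,0]>70)
        rc=cv2.minAreaRect(plane(n,np.c_[xs,ys][k],147 if n=="top" else 140).astype(np.float32)); print(n,"grip",rc)
im=camera("top").astype(int)
r=regions_of("top","lid_large")[0]; m=r["pixels"]&(im[:,:,0]>110)
ys,xs=np.nonzero(m); P=plane("top",np.c_[xs,ys],84); print("bar top",cv2.minAreaRect(P.astype(np.float32)),P.mean(0))
b=im[205:250,265:325].astype(np.uint8)[:,:,::-1]; b2=im[150:190,215:260].astype(np.uint8)[:,:,::-1]
s=camera("side")[155:220,260:310,::-1]
H=lambda a:cv2.resize(a,(int(a.shape[1]*480/a.shape[0]),480),interpolation=cv2.INTER_CUBIC)
a=np.hstack([H(b),H(s)]); a=cv2.resize(a,(800,int(a.shape[0]*800/a.shape[1]))) if a.shape[1]>800 else a
cv2.imwrite("pics/crop1.png",a)
E
```

```text
['Unreachable', 'calibration', 'camera', 'grasp_offset', 'read_state', 'regions_of', 'sign_off'] 18.8
top lid_large 0.59 (array([598.2,  22.9,  92. ]), 0.9) (array([598.2,  22.9]), 0.9)
top lid_small 0.71 (array([ 599.8, -385.2,  104.5]), 7.3) (array([ 599.8, -385.8]), 32.4)
top lid_small 0.57 (array([489.1, 359. ,  73.2]), 0.6) (array([489.1, 359. ]), 1.3)
top casserole 0.64 (array([ 584.4, -358.9,   96.6]), 6.6) (array([ 586. , -361.4]), 5.6)
top crock 0.79 (array([334.3, 218.7,  50.6]), 2.8) (array([333.7, 219.9]), 3.1)
top crock 0.75 (array([-605031.6,  269519.8,  662772.6]), 14.7) (array([ 440.1, -107.3]), 3.1)
top bottle [[370. 122.]] [[398. 112.]]
top oil_bottle [[656. 196.]] [[690. 181.]]
top coffee_jar [[ 608. -164.]] [[ 635. -149.]]
top grip ((442.0970458984375, -117.90107727050781), (121.83251190185547, 25.14308738708496), 63.831695556640625)
side lid_large 0.61 (array([600.1,  21.4,  93.8]), 1.1) (array([600.2,  21.9]), 1.8)
side lid_small 0.87 (array([490.5, 358.9,  73.9]), 0.7) (array([490.5, 359.1]), 2.0)
side lid_small 0.53 (array([601.9,  20. ,  94.3]), 1.2) (array([601.5,  26.9]), 21.4)
side casserole 0.81 (array([ 579.5, -304.9,  132. ]), 25.4) (array([ 583.5, -292.7]), 46.7)
side casserole 0.51 (array([ 441. , -179.7,   53.9]), 18.5) (array([ 503.2, -205.8]), 12.4)
side crock 0.92 (array([345.2, 280.4,  80.7]), 17.1) (array([345.9, 284.8]), 32.5)
side crock 0.89 (array([440.1, -18.2,  82.2]), 23.8) (array([446.8, -29.9]), 29.9)
side bottle [[403. 131.]] [[406. 112.]]
side oil_bottle [[696. 223.]] [[691. 199.]]
side coffee_jar [[ 652. -114.]] [[643. -78.]]
side grip ((444.9844970703125, -103.13764953613281), (150.7178192138672, 37.45074462890625), 64.55738067626953)
bar top ((436.1589660644531, -118.65614318847656), (131.4429168701172, 49.82151794433594), 64.63152313232422) [ 445.53368298 -121.61885792]
```

View pics/crop1.png

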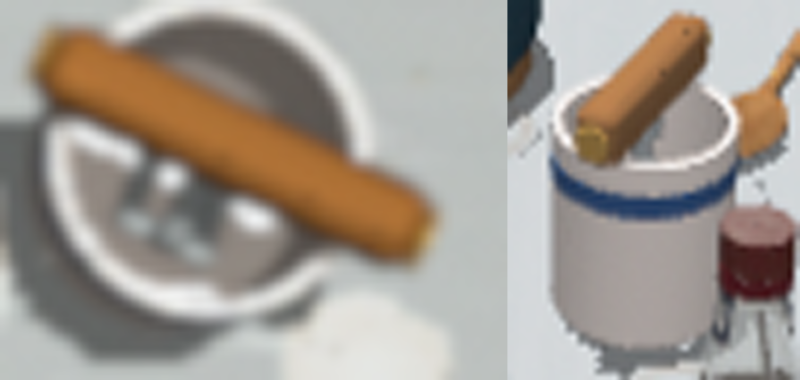

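```bash
cat >> h.py <<'E'
def brown(n,im,box):
    i=im.astype(int); m=(i[:,:,0]>i[:,:,2]*1.6)&(i[:,:,0]>60)&(i[:,:,0]>i[:,:,1]*1.15); k=np.zeros(m.shape,bool); a,b,c,d=box; k[b:d,a:c]=m[b:d,a:c]
    nl,l,s,_=cv2.connectedComponentsWithStats(k.astype(np.uint8)); return l==1+np.argmax(s[1:,4])
def frame(x,y,z,yaw,P): 
    c,s=np.cos(yaw),np.sin(yaw); P=np.array(P,float); return np.c_[x+c*P[:,0]-s*P[:,1],y+s*P[:,0]+c*P[:,1],z+P[:,2]]
def hull(n,P,S=8):
    p=cv2.convexHull(((proj(n,P)+.5)*S).astype(np.int32)); m=np.zeros((384*S,512*S),np.uint8); cv2.fillConvexPoly(m,p,1); return cv2.resize(m.astype(np.float32),(512,384),interpolation=cv2.INTER_AREA)
E
python3 - <<'E'
from h import *
from scipy.optimize import minimize
T=camera("top"); S=camera("side")
mt=brown("top",T,(262,200,325,250)); ms=brown("side",S,(262,145,310,200))
print(mt.sum(),ms.sum())
B=[[a*12,b*60,c*16] for a in(-1,1) for b in(-1,1) for c in(-1,1)]
def cost(p,w=(1,1)):
    P=frame(p[0],p[1],131,p[2],B); return w[0]*abs(hull("top",P)-mt).sum()+w[1]*abs(hull("side",P)-ms).sum()
for w in [(1,0),(0,1),(1,1)]:
    r=minimize(cost,[442,-112,np.radians(-26)],args=(w,),method="Nelder-Mead",options=dict(initial_simplex=[[442,-112,-.45],[450,-112,-.45],[442,-104,-.45],[442,-112,-.35]])); print(w,r.x,r.fun)
p=r.x
def col(P,b): return P
out=[]
for n,im,box in [("top",T,(268,205,318,248)),("side",S,(262,145,308,215))]:
    a,b,c,d=box; f=9 if n=="top" else 6
    for flip in (0,1):
        v=cv2.resize(im[b:d,a:c,::-1],None,fx=f,fy=f,interpolation=cv2.INTER_CUBIC)
        for w in (-13,13):
            L=[[0,0,-16],[-24,0,-40],[-24,w,-80],[-24,w,-95],[0,w,-105],[24,w,-98],[24,w,-91]]
            q=(proj(n,frame(p[0],p[1],131,p[2]+np.pi*flip,L))-[a,b]+.5)*f
            cv2.polylines(v,[q.astype(np.int32)],False,(0,0,255),1)
        out.append(v)
h=400; out=[cv2.resize(v,(int(v.shape[1]*h/v.shape[0]),h)) for v in out]
o=np.hstack(out); o=cv2.resize(np.vstack([np.hstack([out[0],out[1]])]),(780,330)); o2=cv2.resize(np.hstack([out[2],out[3]]),None,fx=.67,fy=.67)
o2=np.pad(o2,((0,0),(0,780-o2.shape[1]),(0,0))); cv2.imwrite("pics/hyp.png",np.vstack([o,o2]))
print(o.shape,o2.shape)
# crock inner/outer rim via white side fit, white mask in top
i=T.astype(int)
E
```

```text
459 275
(1, 0) [ 4.44044203e+02 -1.17819423e+02 -4.27011978e-01] 122.640625
(0, 1) [ 4.44144142e+02 -1.16378821e+02 -3.78332094e-01] 92.03125
(1, 1) [ 4.43567349e+02 -1.18332933e+02 -3.98436718e-01] 219.4375
(330, 780, 3) (268, 780, 3)
```

View pics/hyp.png

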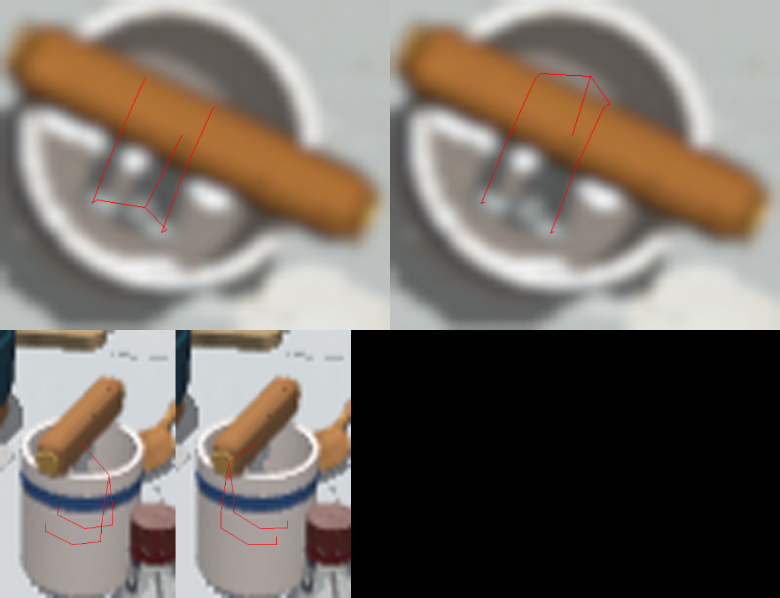

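The hook hypothesis with the shank stepping towards the robot (lifter +x ≈ (0.92,-0.39), yaw -0.40) matches the grey shank in both views: top (165,185) and side (90,455) of the overlay. I'll check it again after the lift. Next I'll refine the lid bar, pot and crock.

```bash
python3 - <<'E'
from h import *
from scipy.optimize import minimize
T=camera("top"); S=camera("side"); I=dict(top=T,side=S)
# bar
L=np.array([599,22.5]); gm={}
a=np.linspace(0,6.28,60)
for n in I:
    i=I[n].astype(int); m=(i.min(2)>95)&(i.max(2)-i.min(2)<45)
    disc=hull(n,np.r_[np.c_[L[0]+75*np.cos(a),L[1]+75*np.sin(a),0*a+30],[[L[0]+dx,L[1]+dy,92] for dx in(-50,50) for dy in (-15,15)]])>.5
    gm[n]=m&disc; print(n,gm[n].sum())
def box(x0,x1,r,z0,z1): return [[x,y,z] for x in(x0,x1) for y in(-r,r) for z in(z0,z1)]
def cost(p,w):
    c=0
    for n,k in zip(I,w):
        if k:
            m=np.maximum.reduce([hull(n,frame(p[0],p[1],22,p[2],b)) for b in (box(-37,37,4.5,57.5,66.5),box(-40,-31,4.5,16,62),box(31,40,4.5,16,62))]); c+=k*abs(m-gm[n]).sum()
    return c
for w in [(1,0),(0,1),(1,1)]:
    b=min((minimize(cost,[L[0],L[1],y0],args=(w,),method="Nelder-Mead",options=dict(initial_simplex=[[L[0],L[1],y0],[L[0]+6,L[1],y0],[L[0],L[1]+6,y0],[L[0],L[1],y0+.15]])) for y0 in(-.3,0,.3)),key=lambda r:r.fun)
    print("bar",w,b.x.round(3),b.fun)
# pot
for n,bx in [("top",(335,125,430,225)),("side",(205,120,285,190))]:
    i=I[n].astype(int); m=(i[:,:,2]>i[:,:,0]+12)&(i[:,:,0]<70); k=np.zeros(m.shape,np.uint8); x0,y0,x1,y1=bx; k[y0:y1,x0:x1]=m[y0:y1,x0:x1]
    k=cv2.morphologyEx(k,cv2.MORPH_CLOSE,np.ones((3,3))); P=plane(n,contour(k),92); c=np.array([585,-361.]); cam=ray(n,[[0,0]])[0][:2]
    for _ in range(6):
        d=P-c; r=np.hypot(*d.T); u=d/r[:,None]; v=(cam-c)/np.hypot(*(cam-c))
        ok=(u@v<(.1 if n=="top" else -.1))&(abs(r-90)<8)&(abs(u[:,1])<.85); c,e=circ(P[ok],90)
    print("pot",n,c,e,ok.sum(),circ(P[ok]))
# crock: rim outer from top: white/grey vs worktop is hard; use networks' masks
for n in I:
    camera(n); R=[r for r in regions_of(n,"crock")]; q=proj(n,[[442,-112,80]])[0]
    R=[r for r in R if np.hypot(*(np.array(r["rect"][:2])-q))<25]; Lf=[r for r in regions_of(n,"lifter") if np.hypot(*(np.array(r["rect"][:2])-proj(n,[[444,-117,140]])[0]))<15]
    if not R: print("no",n); continue
    M=R[0]["pixels"]|(Lf[0]["pixels"] if Lf else False)
    B=[[s*12,t*60,v] for s in(-1,1) for t in(-1,1) for v in(-16,16)]; G=hull(n,frame(444,-117.4,131,-.4,B))>.2
    f=lambda p:(abs(np.maximum(hull(n,[[p[0]+48*np.cos(t),p[1]+48*np.sin(t),z] for t in a for z in(0,115)]),0)-M)*(~G)).sum()
    r=minimize(f,[441,-110],method="Nelder-Mead",options=dict(initial_simplex=[[441,-110],[449,-110],[441,-102]])); print("crock",n,r.x,r.fun,M.sum())
E
```

```text
top 165
side 351
bar (1, 0) [ 5.93822e+02  2.30390e+01 -1.92000e-01] 58.140625
bar (0, 1) [6.0195e+02 9.4390e+00 6.6000e-02] 184.59375Traceback (most recent call last):
  File "<stdin>", line 19, in <module>
  File "<stdin>", line 19, in <genexpr>
    res = _minimize_neldermead(fun, x0, args, callback, bounds=bounds,
                               **options)
    fxr = func(xr)
    fx = function(np.copy(x), *(wrapper_args + args))
  File "<stdin>", line 16, in cost
  File "h.py", line 24, in hull
    p=cv2.convexHull(((proj(n,P)+.5)*S).astype(np.int32)); m=np.zeros((384*S,512*S),np.uint8); cv2.fillConvexPoly(m,p,1); return cv2.resize(m.astype(np.float32),(512,384),interpolation=cv2.INTER_AREA)
                       ~~~~^^^^^
  File "h.py", line 11, in proj
    c=calibration(n); W=np.linalg.inv(np.array(c["cam_to_world"]))
ValueError: time passes only in moves, steps and waits
```

```bash
sed -i 's/^import cv2, numpy as np/import cv2, numpy as np, functools\ncalibration=functools.lru_cache(None)(calibration)/' h.py; python3 - <<'E'
from h import *
from scipy.optimize import minimize
T=camera("top"); S=camera("side"); I=dict(top=T,side=S)
a=np.linspace(0,6.28,60)
e=plane("side",[[215.4,208.8],[241.8,223.6]],87); d=e[0]-e[1]; print("bar side ends",e.round(),np.arctan2(d[1],d[0]))
i=T.astype(int)[140:195,210:265]; ys,xs=np.nonzero((i.min(2)>95)&(i.max(2)-i.min(2)<45)); P=plane("top",np.c_[xs+210,ys+140],84); k=np.hypot(*(P-[595,22]).T)<50; P=P[k]
w,v=np.linalg.eigh(np.cov(P.T)); print("bar top pca",P.mean(0),np.arctan(v[1,1]/v[0,1]), cv2.minAreaRect(P.astype(np.float32)))
for n,bx in [("top",(335,125,430,225)),("side",(205,120,285,190))]:
    i=I[n].astype(int); m=(i[:,:,2]>i[:,:,0]+12)&(i[:,:,0]<70); k=np.zeros(m.shape,np.uint8); x0,y0,x1,y1=bx; k[y0:y1,x0:x1]=m[y0:y1,x0:x1]
    k=cv2.morphologyEx(k,cv2.MORPH_CLOSE,np.ones((3,3))); P=plane(n,contour(k),92); c=np.array([585,-361.]); cam=ray(n,[[0,0]])[0][:2]
    for _ in range(6):
        d=P-c; r=np.hypot(*d.T); u=d/r[:,None]; v=(cam-c)/np.hypot(*(cam-c))
        ok=(u@v<(.1 if n=="top" else -.1))&(abs(r-90)<8)&(abs(u[:,1])<.85); c,e=circ(P[ok],90)
    print("pot",n,c,e,ok.sum(),circ(P[ok]))
for n in I:
    camera(n); q=proj(n,[[442,-112,80]])[0]
    R=[r for r in regions_of(n,"crock") if np.hypot(*(np.array(r["rect"][:2])-q))<25]; Lf=[r for r in regions_of(n,"lifter") if np.hypot(*(np.array(r["rect"][:2])-proj(n,[[444,-117,140]])[0]))<15]
    if not R: print("no",n); continue
    M=R[0]["pixels"]|(Lf[0]["pixels"] if Lf else False)
    B=[[s*12,t*60,v] for s in(-1,1) for t in(-1,1) for v in(-16,16)]; G=hull(n,frame(444,-117.4,131,-.4,B))>.2
    f=lambda p:(abs(hull(n,[[p[0]+48*np.cos(t),p[1]+48*np.sin(t),z] for t in a for z in(0,115)])-M)*(~G)).sum()
    r=minimize(f,[441,-110],method="Nelder-Mead",options=dict(initial_simplex=[[441,-110],[449,-110],[441,-102]])); print("crock",n,r.x,r.fun,M.sum())
E
```

```text
bar side ends [[633.  28.]
 [555.  95.]] -0.7086120302537795
bar top pca [590.29531488  22.31170476] -0.17953280024603394 ((589.1658325195312, 20.018497467041016), (21.701173782348633, 87.50670623779297), 76.75321197509766)
pot top [ 585. -361.] 1.5 64 (array([ 1140585.2, -2910325.3,  3125258.5]), 24.5)
pot side [ 588.9 -356.5] 1.3 27 (array([ 589.2, -361.5,   87.1]), 1.1)
crock top [ 441.17886129 -113.78725356] 109.265625 1276
crock side [ 444.24184036 -117.53249359] 139.21875 1387
```

```bash
python3 - <<'E'
from h import *
from scipy.optimize import minimize
T=camera("top"); S=camera("side"); I=dict(top=T,side=S)
a=np.linspace(0,6.28,60)
e=plane("side",[[215.4,208.8],[241,213.2]],87); d=e[0]-e[1]; print("bar side ends",e.round(),np.arctan2(d[1],d[0]))
M={}; vis=np.zeros((300,760,3),np.uint8)
for n,bx in [("top",(335,125,432,225)),("side",(205,120,285,190))]:
    i=I[n].astype(int); m=(i[:,:,2]>i[:,:,0]+8)&(i[:,:,0]<75); k=np.zeros(m.shape,np.uint8); x0,y0,x1,y1=bx; k[y0:y1,x0:x1]=m[y0:y1,x0:x1]
    k=cv2.morphologyEx(k,cv2.MORPH_CLOSE,np.ones((3,3))); l=max(cv2.findContours(k,0,2)[0],key=cv2.contourArea); M[n]=cv2.drawContours(np.zeros_like(k),[l],-1,1,-1).astype(float)
    print(n,M[n].sum(),cv2.boundingRect(l))
def model(n,p):
    cy=hull(n,[[p[0]+r*np.cos(t),p[1]+r*np.sin(t),z] for t in a for r,z in((p[3],24),(90,92))])
    ear=[hull(n,frame(p[0],p[1],0,p[2],[[x,s*y,z] for x in(-24,24) for y in(80,117) for z in(72,82)])) for s in(-1,1)]
    return np.maximum.reduce([cy]+ear)
for w in [(1,0),(0,1),(1,1)]:
    f=lambda p:sum(k*abs(model(n,p)-M[n]).sum() for n,k in zip(I,w) if k)
    x0=np.array([585,-361,-.2,85]); r=minimize(f,x0,method="Nelder-Mead",options=dict(initial_simplex=[x0,*(x0+np.diag([8,8,.2,5]))],maxiter=150)); print(w,r.x.round(2),r.fun)
p=r.x
tiles=[]
for n,bx in [("top",(330,120,440,230)),("side",(200,115,290,205))]:
    x0,y0,x1,y1=bx; f=390/(x1-x0); v=cv2.resize(I[n][y0:y1,x0:x1,::-1],(390,390),interpolation=cv2.INTER_CUBIC)
    for r,z in((90,92),(85,92)):
        q=(proj(n,[[p[0]+r*np.cos(t),p[1]+r*np.sin(t),z] for t in a])-[x0,y0]+.5)*f; cv2.polylines(v,[q.astype(np.int32)],True,(0,0,255),1)
    tiles.append(v)
cv2.imwrite("pics/pot.png",np.hstack(tiles))
E
```

```text
bar side ends [[633.  28.]
 [560.  47.]] -0.25981604886319715
top 3986.0 (337, 138, 87, 67)
side 1690.0 (214, 132, 52, 41)
(1, 0) [ 5.8640e+02 -3.6432e+02  1.4000e-01  8.0730e+01] 254.390625
(0, 1) [ 5.8815e+02 -3.6206e+02  2.1000e-01  8.0350e+01] 112.6875
(1, 1) [ 5.8739e+02 -3.6373e+02  1.4000e-01  8.1670e+01] 375.390625
```

View pics/pot.png

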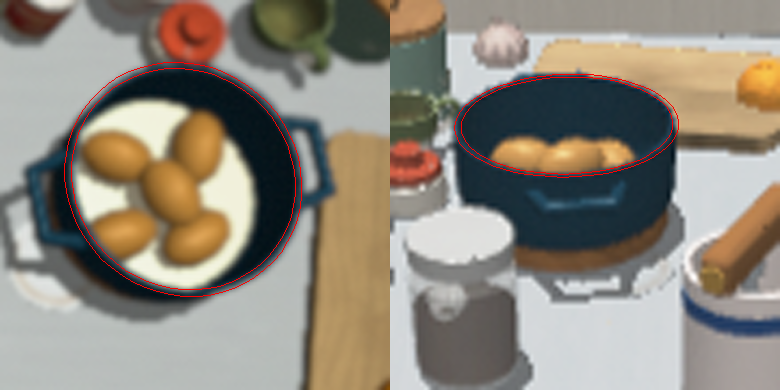

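Pot at (587,-363), rim overlay fits in both views. Lid at (599,22.5), bar yaw about -0.19. Lifter grip at (444,-117.5), yaw -0.40. Moving over the lifter.

```bash
cat > d.py <<'E'
import sys; from cell import *; import numpy as np
# usage: d.py gx gy gz yaw : target of the GRASP POINT (world mm), tool yaw -> total units
t=[float(v) for v in sys.argv[1:5]]; s=read_state(); p=np.array(s["eef_pos"]); yaw=s["eef_rot"][2]; w=np.array([t[0],t[1],t[2]-grasp_offset])-p
dy=(t[3]-yaw+np.pi)%(2*np.pi)-np.pi; c,k=np.cos(t[3]),np.sin(t[3])
print("clock",round(s["clock"],1),"rot",np.round(s["eef_rot"],3),"twist",round(-dy/np.pi,4),"then xyz units",np.round([(w[0]*c+w[1]*k)/50,(w[0]*k-w[1]*c)/50,-w[2]/50],3),"F",np.round(s["wrist_force"],1),"gap",round(s["finger_gap"],1))
E
python3 -m jog '[[60,[0,0,0],-0.0455],[60,[0,0,0],-0.0455],[60,[0,0,0],-0.0455],[60,[0,0,0],-0.0455],[60,[0,0,0],-0.0455],[60,[0,0,0],-0.0455],[60,[0.8,0.16,0],0],[60,[0.8,0.16,0],0],[60,[0.8,0.16,0],0],[60,[0.8,0.16,0],0],[60,[0.8,0.16,0],0],[60,[0.8,0.16,0],0],[60,[0.8,0.16,0],0],[60,[0.8,0.16,0],0],[60,[0.8,0.16,0],0],[60,[0.8,0.16,0],0],[60,[0.4,0.08,0],0],[60,[0,0,0],0]]' 45; python3 d.py 444 -117.5 134 1.17
```

```text
clock: 4.45
eef_pos: [411.0, -168.0, 205.5]
eef_rot: [3.141, -0.0, 1.173]
wrist_force: [-1.0, -1.4, 0.1]
finger_gap: 60.1
finger_force: 0.0
clock 4.5 rot [ 3.141 -0.     1.173] twist 0.0008 then xyz units [1.187 0.213 1.806] F [-1.  -1.4  0.1] gap 60.1
```

```bash
python3 -m jog '[[60,[0.6,0.11,0],0],[60,[0.59,0.1,0],0],[60,[0,0,0.5],0],[60,[0,0,0.5],0],[60,[0,0,0.5],0],[60,[0,0,0.3],0],[60,[0,0,0],0],[0,[0,0,0],0],[0,[0,0,0],0],[0,[0,0,0],0],[0,[0,0,0],0],[0,[0,0,0],0]]' 45; python3 d.py 444 -117.5 134 1.17
```

```text
clock: 5.65
eef_pos: [443.1, -119.1, 115.8]
eef_rot: [3.141, -0.0, 1.169]
wrist_force: [0.2, -0.2, 3.4]
finger_gap: 24.1
finger_force: 44.6
clock 5.7 rot [ 3.141 -0.     1.169] twist -0.0002 then xyz units [0.035 0.004 0.012] F [ 0.2 -0.2  3.4] gap 24.1
```

```bash
python3 -m jog '[[0,[0,0,-0.15],0],[0,[0,0,-0.4],0],[0,[0,0,-0.5],0],[0,[0,0,-0.5],0],[0,[0,0,-0.5],0],[0,[0,0,-0.4],0],[0,[0,0,-0.15],0],[0,[0,0,0],0],[0,[0,0,0],0]]'; python3 - <<'E'
from h import *
s=read_state(); p=s["eef_pos"]; yaw=s["eef_rot"][2]-np.pi/2; z=p[2]+15.2
print(p,yaw)
v=[]
for n in ("side","top"):
    im=camera(n)[:,:,::-1].copy(); q=proj(n,[[p[0],p[1],z-50]])[0].astype(int); x0,y0=q-[40,45]
    f=5; c=cv2.resize(im[y0:y0+90,x0:x0+80],None,fx=f,fy=f,interpolation=cv2.INTER_CUBIC)
    for w in(-13,13):
        L=[[0,0,-16],[-24,0,-40],[-24,w,-80],[-24,w,-95],[0,w,-105],[24,w,-98],[24,w,-91]]
        g=(proj(n,frame(p[0],p[1],z,yaw,L))-[x0,y0]+.5)*f; cv2.polylines(c,[g.astype(np.int32)],False,(0,0,255),1)
    v.append(c)
cv2.imwrite("pics/lift.png",np.hstack(v))
E
```

```text
clock: 6.55
eef_pos: [442.7, -118.9, 244.6]
eef_rot: [-3.14, 0.0, 1.169]
wrist_force: [0.6, -0.6, -1.8]
finger_gap: 24.2
finger_force: 44.4
[ 442.70570976 -118.87580679  244.5514967 ] -0.4012977406036815
```

View pics/lift.png

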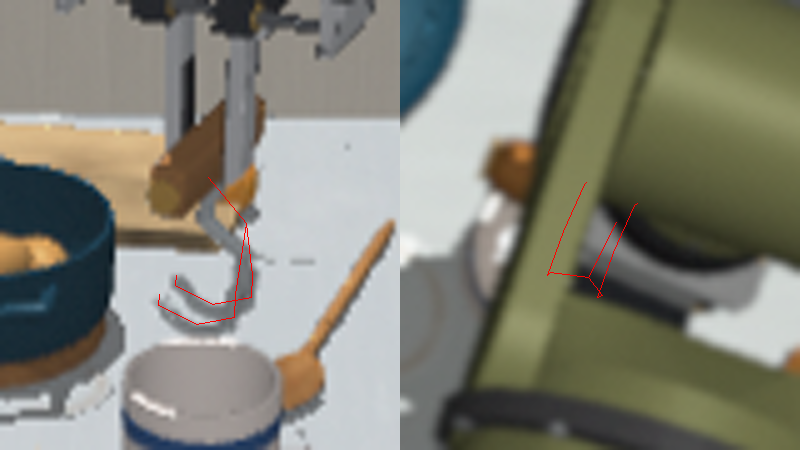

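The overlay confirms the hook's orientation: prongs at (160,300) open to lifter +x. Turning and going beside the loop.

```bash
python3 -m jog '[[0,[0,0,0],0.0433],[0,[0,0,0],0.0433],[0,[0,0,0],0.0433],[0,[0,0,0],0.0433],[0,[0,0,0],0.0433],[0,[0,0,0],0.0433],[0,[0,0,0],0.0433],[0,[0,0,0],0.0433],[0,[0,0,0],0.0433],[0,[0,0,0],0.0433],[0,[0.2,-0.36,0],0],[0,[0.3,-0.54,0],0],[0,[0.4,-0.72,0],0],[0,[0.4,-0.72,0],0],[0,[0.4,-0.72,0],0],[0,[0.4,-0.72,0],0],[0,[0.2,-0.4,0],0],[0,[0.1,-0.2,0],0],[0,[0,0,0],0],[0,[0,0,0],0]]'; python3 d.py 610 81.5 227 -0.19
```

```text
clock: 8.65
eef_pos: [601.9, 72.5, 245.1]
eef_rot: [3.141, 0.001, -0.191]
wrist_force: [-0.3, 0.6, -0.4]
finger_gap: 23.8
finger_force: 44.4
clock 8.7 rot [ 3.141e+00  1.000e-03 -1.910e-01] twist -0.0004 then xyz units [ 0.124 -0.208  0.738] F [-0.3  0.6 -0.4] gap 23.8
```

```bash
python3 -m jog '[[0,[0.124,-0.208,0],0],[0,[0,0,0.3],0],[0,[0,0,0.4],0],[0,[0,0,0.4],0],[0,[0,0,0.3],0],[0,[0,0,0.2],0],[0,[0,0,0],0],[0,[0,0,0],0]]'; python3 d.py 610 81.5 164.6 -0.19; python3 - <<'E'
from h import *
s=read_state(); p=s["eef_pos"]; yaw=s["eef_rot"][2]-np.pi/2; z=p[2]+15.2
v=[]
for n,q in (("side",(228,205)),("top",(235,169))):
    im=camera(n)[:,:,::-1].copy(); x0,y0=np.array(q)-[40,45]
    f=5; c=cv2.resize(im[y0:y0+90,x0:x0+80],None,fx=f,fy=f,interpolation=cv2.INTER_CUBIC)
    for w in(-13,13):
        L=[[0,0,-16],[-24,0,-40],[-24,w,-80],[-24,w,-95],[0,w,-105],[24,w,-98],[24,w,-91]]
        g=(proj(n,frame(p[0],p[1],z,yaw,L))-[x0,y0]+.5)*f; cv2.polylines(c,[g.astype(np.int32)],False,(0,0,255),1)
    g=(proj(n,frame(599,22.5,22,-.19,[[-36,0,18],[-36,0,62],[36,0,62],[36,0,18]]))-[x0,y0]+.5)*f; cv2.polylines(c,[g.astype(np.int32)],False,(0,255,0),1)
    v.append(c)
cv2.imwrite("pics/app.png",np.hstack(v))
E
```

```text
clock: 9.45
eef_pos: [610.8, 82.2, 166.2]
eef_rot: [-3.141, -0.001, -0.191]
wrist_force: [0.4, -0.0, -0.5]
finger_gap: 23.6
finger_force: 44.4
clock 9.4 rot [-3.141e+00 -1.000e-03 -1.910e-01] twist -0.0004 then xyz units [-0.013  0.017  0.409] F [ 0.4 -0.  -0.5] gap 23.6
```

View pics/app.png

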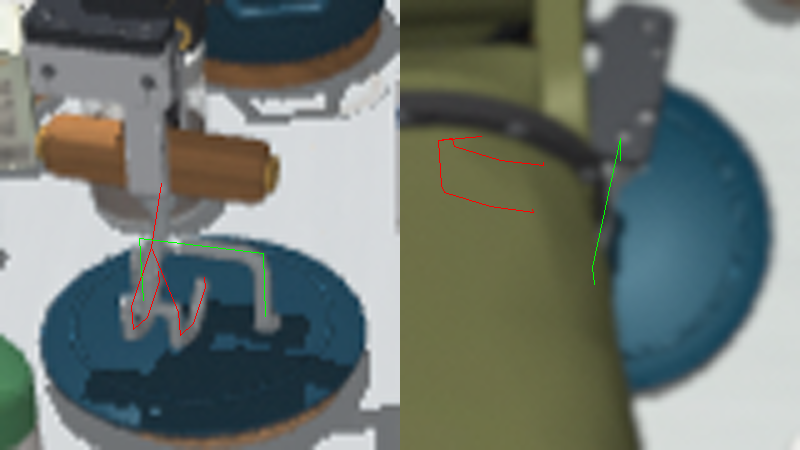

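Model and image agree within about 2 mm. Lowering the hook, then sliding it under the bar.

```bash
python3 -m jog '[[0,[0,0,0.2],0],[0,[0,0,0.21],0],[0,[0,0,0],0],[0,[-0.01,0.15,0],0],[0,[0,0.15,0],0],[0,[0,0.15,0],0],[0,[0,0.15,0],0],[0,[0,0,0],0]]'; python3 d.py 599 22.5 164.6 -0.19
```

```text
clock: 10.35
eef_pos: [604.2, 51.8, 145.2]
eef_rot: [3.142, -0.0, -0.192]
wrist_force: [-1.2, 0.3, -1.7]
finger_gap: 24.1
finger_force: 44.4
clock 10.3 rot [ 3.142 -0.    -0.192] twist -0.0006 then xyz units [ 0.008  0.595 -0.012] F [-1.2  0.3 -1.7] gap 24.1
```

```bash
python3 -m jog '[[0,[0,0.15,0],0],[0,[0,0.15,0],0],[0,[0,0.15,0],0],[0,[0,0.15,0],0],[0,[0,0,0],0],[0,[0,0,0],0]]'; python3 d.py 599 22.5 164.6 -0.19
```

```text
clock: 10.95
eef_pos: [598.6, 23.4, 145.0]
eef_rot: [-3.142, -0.0, -0.191]
wrist_force: [0.4, -0.8, -1.7]
finger_gap: 23.7
finger_force: 44.4
clock 10.9 rot [-3.142 -0.    -0.191] twist -0.0004 then xyz units [ 0.011  0.015 -0.016] F [ 0.4 -0.8 -1.7] gap 23.7
```

```bash
python3 -m jog '[[0,[0,0,-0.1],0],[0,[0,0,-0.1],0],[0,[0,0,-0.1],0],[0,[0,0,-0.08],0],[0,[0,0,-0.06],0],[0,[0,0,-0.06],0],[0,[0,0,-0.06],0],[0,[0,0,-0.06],0],[0,[0,0,0],0],[0,[0,0,0],0],[0,[0,0,0],0]]' 58; python3 d.py 599 22.5 164.6 -0.19
python3 - <<'E'
from h import *
v=[]
for n,q in (("side",(228,205)),("top",(235,169))):
    x0,y0=np.array(q)-[40,45]; v.append(cv2.resize(camera(n)[y0:y0+90,x0:x0+80,::-1],None,fx=5,fy=5,interpolation=cv2.INTER_CUBIC))
cv2.imwrite("pics/hooked.png",np.hstack(v))
E
```

```text
clock: 12.05
eef_pos: [598.4, 23.5, 175.6]
eef_rot: [3.141, 0.001, -0.191]
wrist_force: [0.7, 0.4, -9.2]
finger_gap: 23.6
finger_force: 57.3
clock 12.1 rot [ 3.141e+00  1.000e-03 -1.910e-01] twist -0.0003 then xyz units [0.015 0.017 0.596] F [ 0.7  0.4 -9.2] gap 23.6
```

View pics/hooked.png

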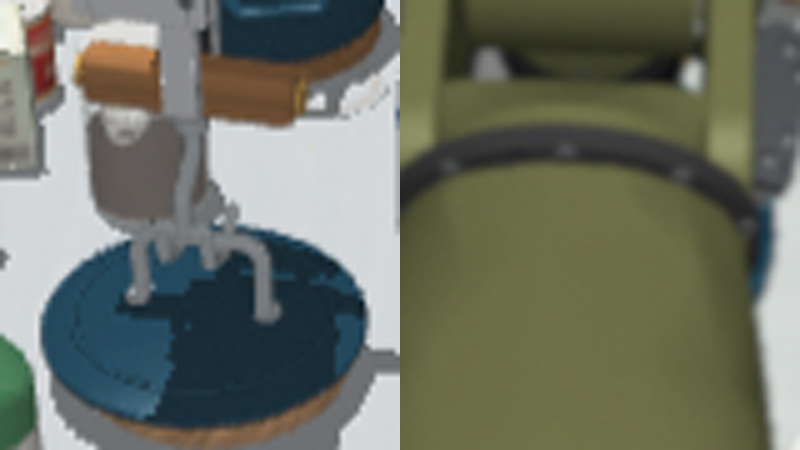

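Hook engaged with about 7.5 N on it. It sits around 5 mm off the loop's middle along the bar, which I'll measure again above the pot. Lifting softly.

```bash
python3 -m jog '[[0,[0,0,-0.05],0],[0,[0,0,-0.1],0],[0,[0,0,-0.15],0],[0,[0,0,-0.2],0],[0,[0,0,-0.25],0],[0,[0,0,-0.25],0],[0,[0,0,-0.25],0],[0,[0,0,-0.25],0],[0,[0,0,-0.25],0],[0,[0,0,-0.25],0],[0,[0,0,-0.2],0],[0,[0,0,-0.15],0],[0,[0,0,-0.1],0],[0,[0,0,-0.05],0],[0,[0,0,0],0],[0,[0,0,0],0],[0,[0,0,0],0]]'; python3 d.py 590 -320 312 -0.19
python3 - <<'E'
from h import *
s=read_state();p=s["eef_pos"]; z=p[2]+15.2-162
for n in ("side",):
    im=camera(n); 
    for r in regions_of(n,"lid_large")[:2]: P=plane(n,contour(r["pixels"]),z+1); print(n,p,z,round(r["conf"],2),circ(P),circ(P,92))
cv2.imwrite("pics/up.png",im[120:320,130:330,::-1].repeat(3,0).repeat(3,1))
E
```

```text
clock: 13.85
eef_pos: [598.5, 23.5, 300.5]
eef_rot: [3.141, 0.001, -0.191]
wrist_force: [0.6, -0.3, -10.3]
finger_gap: 23.6
finger_force: 57.3
clock 13.8 rot [ 3.141e+00  1.000e-03 -1.910e-01] twist -0.0003 then xyz units [1.131 6.778 0.146] F [  0.6  -0.3 -10.3] gap 23.6
side [598.48956918  23.49001988 300.49313947] 153.6931394702092 0.55 (array([598.6,  20. ,  96.7]), 2.4) (array([599.2,  20.9]), 4.4)
```

View pics/up.png

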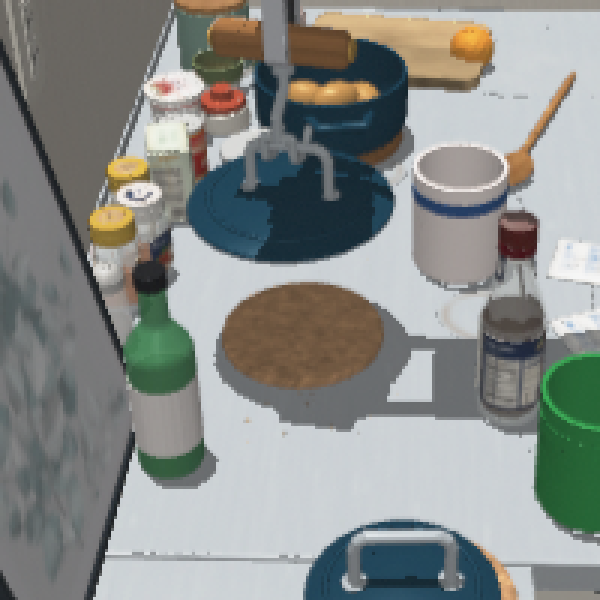

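Lid hangs level, origin at about 153 mm, with the loop and disc centred at zoom x≈291. The way to the pot is clear, since the jar and crock are under 116 mm. Carrying softly.

```bash
python3 -m jog '[[0,[0.008,0.05,0],0],[0,[0.016,0.1,0],0],[0,[0.025,0.15,0],0],[0,[0.033,0.2,0],0],[0,[0.041,0.25,0],0],[0,[0.049,0.3,0],0],[0,[0.049,0.3,0],0],[0,[0.049,0.3,0],0],[0,[0.049,0.3,0],0],[0,[0.049,0.3,0],0],[0,[0.049,0.3,0],0],[0,[0.049,0.3,0],0],[0,[0.049,0.3,0],0],[0,[0.049,0.3,0],0],[0,[0.049,0.3,0],0],[0,[0.049,0.3,0],0],[0,[0.049,0.3,0],0],[0,[0.049,0.3,0],0]]'; python3 d.py 587.5 -362 319.3 -0.19
```

```text
clock: 15.75
eef_pos: [591.7, -213.3, 300.9]
eef_rot: [-3.142, 0.0, -0.191]
wrist_force: [-0.3, 0.2, -10.2]
finger_gap: 24.0
finger_force: 57.3
clock 15.8 rot [-3.142  0.    -0.191] twist -0.0003 then xyz units [0.479 2.937 0.008] F [ -0.3   0.2 -10.2] gap 24.0
```

```bash
python3 -m jog '[[0,[0.049,0.3,0],0],[0,[0.049,0.3,0],0],[0,[0.049,0.3,0],0],[0,[0.049,0.3,0],0],[0,[0.049,0.3,0],0],[0,[0.049,0.3,0],0],[0,[0.041,0.25,0],0],[0,[0.041,0.25,0],0],[0,[0.033,0.2,0],0],[0,[0.025,0.15,0],0],[0,[0.016,0.1,0],0],[0,[0.008,0.05,0],0],[0,[0,0,0],0],[0,[0,0,0],0],[0,[0,0,0],0],[0,[0,0,0],0]]'; python3 d.py 587.5 -362 319.3 -0.19
python3 - <<'E'
from h import *
s=read_state();p=s["eef_pos"]; z=p[2]+15.2-162
for n in ("side","top"):
    im=camera(n); cv2.imwrite(f"pics/ov_{n}.png",im[:,:,::-1])
    for r in regions_of(n,"lid_large")[:2]: P=plane(n,contour(r["pixels"]),z+1); print(n,p,z,round(r["conf"],2),circ(P),circ(P,92),r["rect"])
E
```

```text
clock: 17.35
eef_pos: [587.8, -353.5, 301.1]
eef_rot: [-3.142, -0.0, -0.19]
wrist_force: [-0.2, 0.3, -9.5]
finger_gap: 23.7
finger_force: 57.3
clock 17.4 rot [-3.142 -0.    -0.19 ] twist -0.0002 then xyz units [0.026 0.168 0.011] F [-0.2  0.3 -9.5] gap 23.7
side [ 587.80011851 -353.50185081  301.06032583] 154.2603258315782 0.82 (array([ 588.6, -357.1,   91.8]), 2.8) (array([ 588.6, -357.2]), 2.9) [238.7, 125.6, 55.9, 30.8]
top [ 587.80011851 -353.50185081  301.06032583] 154.2603258315782 0.56 (array([ 602.6, -320.2,   65.4]), 10.2) (array([ 614.9, -289.9]), 12.8) [376.4, 162.2, 53.9, 63.3]
top [ 587.80011851 -353.50185081  301.06032583] 154.2603258315782 0.3 (array([-362090.7,  941786.1, 1009440.5]), 11.6) (array([ 566.9, -340.3]), 14.2) [353.4, 181.4, 32.8, 43.8]
```

```bash
python3 -m jog '[[0,[0.006,0.06,0],0],[0,[0.006,0.06,0],0],[0,[0.006,0.06,0],0],[0,[0,0,0.05],0],[0,[0,0,0.1],0],[0,[0,0,0.15],0],[0,[0,0,0.18],0],[0,[0,0,0.15],0],[0,[0,0,0.12],0],[0,[0,0,0.08],0],[0,[0,0,0.03],0],[0,[0,0,0],0],[0,[0,0,0],0],[0,[0,0,0],0],[0,[0,0,0],0]]'; python3 d.py 587 -362.5 319.3 -0.19
python3 - <<'E'
from h import *
s=read_state();p=s["eef_pos"]; z=p[2]+15.2-162; a=np.linspace(0,6.28,80); v=[]; c=(587.4,-362.9)
print(p,z)
for n,q in(("side",(240,150)),("top",(375,165))):
    im=camera(n)[:,:,::-1]; x0,y0=np.array(q)-[45,45]; f=4.4; k=cv2.resize(im[y0:y0+90,x0:x0+90],None,fx=f,fy=f,interpolation=cv2.INTER_CUBIC)
    for r,zz,col in((92,z,(0,0,255)),(90,92,(0,255,0))):
        g=(proj(n,[[c[0]+r*np.cos(t),c[1]+r*np.sin(t),zz] for t in a])-[x0,y0]+.5)*f; cv2.polylines(k,[g.astype(np.int32)],True,col,1)
    v.append(k)
cv2.imwrite("pics/over.png",np.hstack(v))
E
```

```text
clock: 19.05
eef_pos: [586.9, -362.9, 258.2]
eef_rot: [3.141, -0.0, -0.191]
wrist_force: [0.2, 0.0, -10.4]
finger_gap: 23.2
finger_force: 57.3
clock 19.1 rot [ 3.141 -0.    -0.191] twist -0.0003 then xyz units [ 0.    -0.007 -0.846] F [  0.2   0.  -10.4] gap 23.2
[ 586.91356946 -362.85297282  258.21294875] 111.4129487497105
```

View pics/over.png

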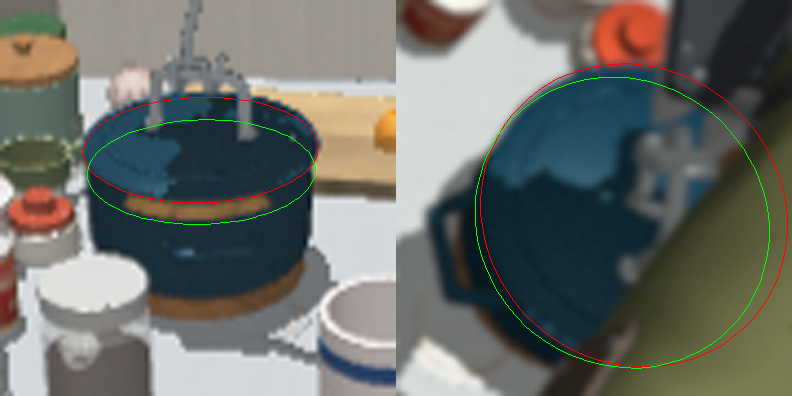

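Lid and pot outlines are concentric within about 2 mm in both views: side lid 84–317, pot 88–312. Lowering gently.

```bash
python3 -m jog '[[0,[0,0,0.04],0],[0,[0,0,0.06],0],[0,[0,0,0.06],0],[0,[0,0,0.06],0],[0,[0,0,0.04],0],[0,[0,0,0.03],0],[0,[0,0,0.02],0],[0,[0,0,0.02],0],[0,[0,0,0.02],0],[0,[0,0,0.02],0],[0,[0,0,0],0],[0,[0,0,0],0]]'; python3 -m jog '[[0,[0,0,0.02],0],[0,[0,0,0.02],0],[0,[0,0,0.02],0],[0,[0,0,0.02],0],[0,[0,0,0],0],[0,[0,0,0],0]]'
```

```text
clock: 20.35
eef_pos: [586.9, -362.8, 239.4]
eef_rot: [-3.142, 0.0, -0.191]
wrist_force: [0.3, -0.1, -9.7]
finger_gap: 24.0
finger_force: 57.3
clock: 20.95
eef_pos: [586.9, -362.8, 235.7]
eef_rot: [3.141, -0.0, -0.191]
wrist_force: [0.8, -0.2, -1.5]
finger_gap: 23.7
finger_force: 57.4
```

```bash
python3 -m jog '[[0,[0,0,0.08],0],[0,[0,0,0.08],0],[0,[0,0,0.08],0],[0,[0,0,0.08],0],[0,[0,0,0.05],0],[0,[0,0,0],0],[0,[0,-0.06,0],0],[0,[0,-0.1,0],0],[0,[0,-0.1,0],0],[0,[0,-0.1,0],0],[0,[0,0,0],0]]'; python3 -m jog '[[0,[0,-0.15,0],0],[0,[0,-0.15,0],0],[0,[0,-0.2,0],0],[0,[0,-0.2,0],0],[0,[0,-0.2,0],0],[0,[0,0,0],0]]'
```

```text
clock: 22.05
eef_pos: [590.6, -344.3, 217.2]
eef_rot: [-3.142, -0.0, -0.19]
wrist_force: [-0.1, -0.4, -1.0]
finger_gap: 23.9
finger_force: 57.4
clock: 22.65
eef_pos: [599.3, -299.4, 217.1]
eef_rot: [-3.141, -0.0, -0.189]
wrist_force: [-0.1, -0.6, -1.3]
finger_gap: 23.8
finger_force: 57.4
```

```bash
python3 -m jog '[[0,[0,-0.2,-0.2],0],[0,[0,-0.1,-0.3],0],[0,[0,0,-0.3],0],[0,[0,0,-0.2],0],[0,[0,0,0],0],[0,[0,0,0],-0.0433],[0,[0,0,0],-0.0433],[0,[0,0,0],-0.0433],[0,[0,0,0],-0.0433],[0,[0,0,0],-0.0433],[0,[0,0,0],-0.0433],[0,[0,0,0],-0.0433],[0,[0,0,0],-0.0433],[0,[0,0,0],-0.0433],[0,[0,0,0],-0.0433],[0,[0,0,0],0],[0,[0,0,0],0]]'; python3 d.py 442.9 -119 280 1.169
python3 - <<'E'
from h import *
from scipy.optimize import minimize
a=np.linspace(0,6.28,60); n="side"; im=camera(n)
q=proj(n,[[442,-116,60]])[0]; R=[r for r in regions_of(n,"crock") if np.hypot(*(np.array(r["rect"][:2])-q))<25]
if R:
    M=R[0]["pixels"]; f=lambda p:abs(hull(n,[[p[0]+48*np.cos(t),p[1]+48*np.sin(t),z] for t in a for z in(0,115)])-M).sum()
    r=minimize(f,[442,-114],method="Nelder-Mead",options=dict(initial_simplex=[[442,-114],[449,-114],[442,-107]])); print("crock",r.x,r.fun,M.sum())
i=np.array([]); x0,y0=195,105; f=4.4; v=cv2.resize(im[y0:y0+90,x0:x0+90,::-1],None,fx=f,fy=f,interpolation=cv2.INTER_CUBIC)
for rr,z,c in((92,92,(0,0,255)),):
    g=(proj(n,[[587.4+rr*np.cos(t),-362.9+rr*np.sin(t),z] for t in a])-[x0,y0]+.5)*f; cv2.polylines(v,[g.astype(np.int32)],True,c,1)
x0,y0=260,145; w=cv2.resize(im[y0:y0+90,x0:x0+90,::-1],None,fx=f,fy=f,interpolation=cv2.INTER_CUBIC)
if R:
    for z in(0,115):
        g=(proj(n,[[r.x[0]+48*np.cos(t),r.x[1]+48*np.sin(t),z] for t in a])-[x0,y0]+.5)*f; cv2.polylines(w,[g.astype(np.int32)],True,(0,0,255),1)
cv2.imwrite("pics/placed.png",np.hstack([v,w]))
E
```

```text
clock: 24.35
eef_pos: [601.6, -286.3, 266.6]
eef_rot: [-3.141, -0.0, 1.165]
wrist_force: [-0.1, -0.0, -1.2]
finger_gap: 23.9
finger_force: 57.4
clock 24.4 rot [-3.141 -0.     1.165] twist -0.0012 then xyz units [ 1.838 -4.229  0.108] F [-0.1 -0.  -1.2] gap 23.9
crock [ 444.05006611 -116.52388746] 97.453125 1323
```

View pics/placed.png

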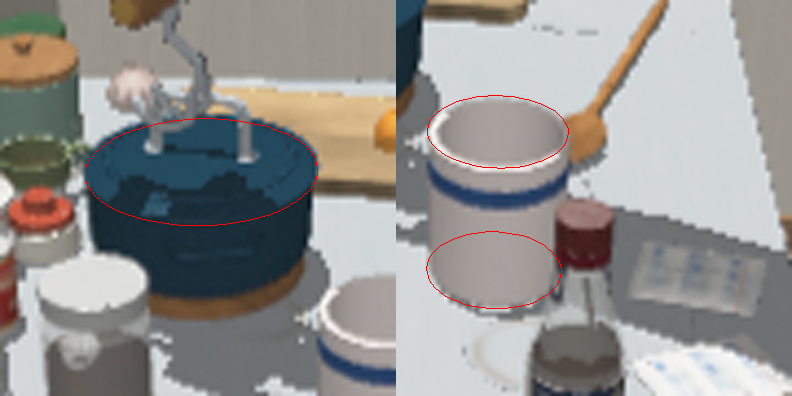

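Lid sits flush and concentric, the red rim ring at z=92 matching at (85–317,170). Crock at (444,-116.5). Returning the lifter.

```bash
python3 -m jog '[[0,[0.08,-0.2,0],0],[0,[0.16,-0.4,0],0],[0,[0.24,-0.6,0],0],[0,[0.24,-0.6,0],0],[0,[0.24,-0.6,0],0],[0,[0.24,-0.6,0],0],[0,[0.24,-0.6,0],0],[0,[0.16,-0.35,0],0],[0,[0.1,-0.2,0],0],[0,[0.1,-0.08,0],0],[0,[0,0,0],0],[0,[0,0,0],0],[0,[0,0,0],0]]'; python3 d.py 443.2 -118 134.6 1.169
```

```text
clock: 25.75
eef_pos: [442.5, -121.2, 266.7]
eef_rot: [-3.141, 0.0, 1.169]
wrist_force: [0.1, 0.1, -2.1]
finger_gap: 23.4
finger_force: 57.4
clock 25.8 rot [-3.141  0.     1.169] twist -0.0 then xyz units [ 0.064 -0.012  3.018] F [ 0.1  0.1 -2.1] gap 23.4
```

```bash
python3 -m jog '[[0,[0.06,-0.01,0],0],[0,[0,0,0.15],0],[0,[0,0,0.3],0],[0,[0,0,0.35],0],[0,[0,0,0.35],0],[0,[0,0,0.35],0],[0,[0,0,0.35],0],[0,[0,0,0.35],0],[0,[0,0,0.3],0],[0,[0,0,0.2],0],[0,[0,0,0.15],0],[0,[0,0,0.05],0],[0,[0,0,0],0]]'; python3 -m jog '[[0,[0,0,0.04],0],[0,[0,0,0.03],0],[0,[0,0,0.02],0],[0,[0,0,0.02],0],[0,[0,0,0.02],0],[0,[0,0,0],0],[0,[0,0,0],0]]'
```

```text
clock: 27.05
eef_pos: [442.9, -117.8, 122.0]
eef_rot: [3.142, -0.0, 1.169]
wrist_force: [0.5, -0.2, -1.4]
finger_gap: 23.5
finger_force: 57.4
clock: 27.75
eef_pos: [442.9, -117.8, 115.8]
eef_rot: [3.141, -0.0, 1.169]
wrist_force: [-2.4, 0.4, 6.2]
finger_gap: 23.6
finger_force: 57.4
```

Seated (+6 N, same height as at pickup). Opening the fingers slowly and withdrawing.

```bash
python3 -m jog '[[0,[0,0,-0.01],0],[28,[0,0,0],0],[34,[0,0,0],0],[45,[0,0,0],0],[60,[0,0,0],0],[60,[0,0,0],0],[60,[0,0,0],0],[60,[0,0,-0.1],0],[60,[0,0,-0.2],0],[60,[0,0,-0.4],0],[60,[0,0,-0.6],0],[60,[0,0,-0.6],0],[60,[-0.6,0,-0.3],0],[60,[-0.8,0,0],0],[60,[-0.8,0,0],0],[60,[-0.8,0,0],0],[60,[-0.4,0,0],0],[60,[0,0,0],0],[60,[0,0,0],0],[60,[0,0,0],0]]'
python3 - <<'E'
from h import *
from scipy.optimize import minimize
T=camera("top"); S=camera("side"); ms=brown("side",S,(262,145,310,200))
B=[[a*12,b*60,c*16] for a in(-1,1) for b in(-1,1) for c in(-1,1)]
f=lambda p:abs(hull("side",frame(p[0],p[1],131,p[2],B))-ms).sum()
r=minimize(f,[443,-118,-.4],method="Nelder-Mead",options=dict(initial_simplex=[[443,-118,-.4],[450,-118,-.4],[443,-110,-.4],[443,-118,-.3]])); print(r.x,r.fun,ms.sum())
t=np.hstack([cv2.resize(S[110:240,190:320,::-1],(400,400),interpolation=cv2.INTER_CUBIC),cv2.resize(T[120:270,265:430,::-1],(400,400))]); cv2.imwrite("pics/end.png",t)
E
```

```text
clock: 29.75
eef_pos: [376.9, -273.5, 226.3]
eef_rot: [3.141, -0.0, 1.17]
wrist_force: [0.0, 0.2, 0.7]
finger_gap: 59.7
finger_force: 0.0
[ 4.43730597e+02 -1.18008391e+02 -3.73792252e-01] 89.171875 278
```

View pics/end.png

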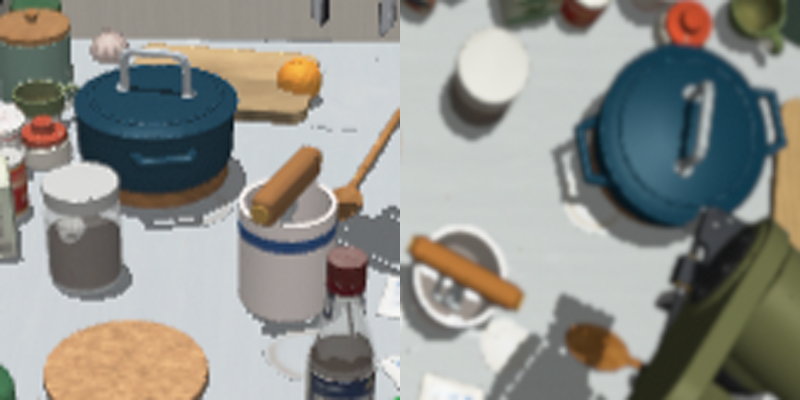

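The lid is flush on the pot at (158,95) and the lifter hangs centred in the white crock at (288,185). The gripper is free and high.

```bash
python3 -c "
from cell import *
print(sign_off())"
```

```text
the job is handed in; nothing more can be done
None
```

The job is handed in at about 30 s of the 69 s allowed: in the last pictures the large lid sits flush on the casserole and the lifter hangs centred across the white crock, but the sign-off returned no verdict.

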